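Open the latched lever of a butterfly valve fully

ROBOT

A 6-joint arm with a two-finger parallel gripper is mounted at the origin on the work surface. World frame = base frame: x ahead of the robot, y to its left, z up, the work surface at z = 0. Lengths are in m, angles in rad, forces in N, time in s.
With the tool pointing down it reaches from about 0.375 to 0.825 m from the base axis. Payload 5.5 kg.
Tool frame: the origin (TCP) lies at the very end of the fingers, on their centre line; the grasp point (between the pads) lies 19 mm behind it; z points along the fingers, y is the direction in which the jaws open and shut (so a half turn about z gives the same grasp; the last joint's range is limited). The gripper opens to 85 mm and grips with 20 to 120 N. Pads are 22 mm wide; open, the fingers measure 114 mm over their backs; the gripper's body (76 mm by 85 mm) begins 54 mm behind the grasp point. The pads swing forward as they close: fully open they stand 13 mm farther back than shut.
Start: joints at [-1.272, 0.314, -0.047, 1.21, 0, 1.571], TCP at [0.177, -0.573, 0.231] pointing down, gripper open.
Joint ranges: [-2.67, 2.67], [-0.69, 1.73], [-1.03, 1.25], [-2.08, 2.16], [-1.42, 1.45], [-3.14, 3.14]. Speed limits (rad/s): [2.39, 2.39, 3.01, 3.14, 3.14, 3.14].

INTERFACE

Orientations are given as a unit quaternion [w, x, y, z].
In Python, from rig import env, vision, job gives the robot as it stands.
- The arm moves only by the tool jog_arm, never from a script. Its argument "steps" is a list of rows, each an object of numbers: "tx", "ty", "tz": the shift along the tool's x, y, z normalised to -1 to 1, where 1 is 400 mm; "twist": the turn about the tool's z normalised to -1 to 1, where 1 is 30 degrees. In form: [{"tx": .., "ty": .., "tz": .., "twist": ..}, ...]. A call has 1 to 10 rows; each row is the pose to reach, as a shift and turn from the pose commanded when the call began, along the tool's axes at that moment; what a row does not reach only later rows make up. A row lasts 1/8 s, in which the tool goes at most 62.5 mm and 10.7 degrees, less where a joint would pass 70% of its speed; a pose out of reach is approached as far as the arm can. A call with a number of a shift or a turn outside -1 to 1 is refused whole. A call with a gripper value outside its range is refused whole. "jaw" is the gripper command: -1 is shut, 1 is fully open, values between are in proportion, set as the call begins (left out, the last holds). The fingers move at their own pace and stop on an object; "force" is the grip in N (left out, the last holds). Time passes only in rows, so rows that repeat a pose let the fingers close. It gives the time, the measured TCP pose, the force and the opening at its end, in the units of the state.
- env.sense(): the state, without advancing time (a new reading comes with each control period).
- vision.grab_frame(name): name is "side" or "top"; returns the picture (480x640x3 uint8, red, green, blue); there is no depth.
- vision.camera_info(name): a dict with "vfov" (degrees; the focal length in pixels is half the picture's height over the tangent of half this angle, whatever the lens; pixels are square), "cx", "cy" (the principal point, pixels), "camera_from_world" (4x4, takes a point from world to camera coordinates). Camera axes: x right, y down, z forward; pixel columns grow to the right and rows downward; lengths in m; the calibration is good to about 2 mm. A picture is of the moment at which its call begins. camera_info takes no time and is no camera call.
- job.close_job(): hands the job in, once; it reports no verdict.
The state is a dict: "time_s": time; "joints": joint angles; "dq": joint speeds; "tau": joint torques, N m; "tcp_pos": TCP position; "ee_rot": TCP orientation; "contact_force": force on the tool from outside, world axes, zero at the start; "moment": the same for the moment, N m; "width": opening from 0.0 (shut) to 1.0 (fully open).
Only numpy, scipy, OpenCV 4.12 (cv2) and the standard library are available. Lean on these libraries where they do the work, as an engineer would, in place of code of your own. Each camera call takes 0.05 s, during which the arm holds its last target.

TASK

Open the valve on the bench pipe rig fully: with a fingertip press the thumb latch on the hand lever to free its pawl from the toothed plate, and, keeping it pressed, push the lever down past the teeth until it is level, in line with the pipe, against its stop. Then let go, so that the latch springs back and locks the lever there. Only press and push: do not pinch the latch and lever together, do not lift the lever towards shut, and leave the bottles and the flask where they stand.

Things in the scene. Friction and masses are not known exactly. Their poses are not given: they have to be found in the camera images.
- rig: Pipe rig fixed to the table: a run of grey plastic pipe with 165 mm flanges and, in its middle, a blue wafer butterfly valve, on a 330 x 200 x 12 mm aluminium base plate. Origin: middle of the plate's underside, under the valve. x runs along the pipe to the open outlet end, z is up. Pipe axis 130 mm above the table; flanges reach 213 mm. The valve's stem comes out level towards -y and carries the lever.
- plate (a point): Centre of the steel toothed plate (notch plate) fixed behind the lever, on the stem's axis, 135 mm from the pipe axis: 64 mm radius, 6 mm thick, a tooth every 10 degrees on its upper side, a stop pin for the level lever.
- stem (a point): Point on the stem's axis in the middle plane of the lever: 150 mm from the pipe axis towards the rig's -y, 130 mm above the table. The lever turns about the rig's y axis through this point.
- lever (a joint): Hand lever's angle, rad: 0 upright (shut), 1.571 level, pointing along the rig's +x (fully open, at its stop). Starts at 0.7 to 1.25, locked in a notch. A dark bar 200 mm long from the stem axis, 22 mm wide, 16 mm thick, with a rubber grip. Stiff: once freed it stays where it is left and takes 9 to 15 N at the thumb pad. It will not go down while the pawl is in the teeth.
- lever_end (a point): Middle of the lever's outer end, 200 mm from the stem axis.
- latch (a joint): Thumb latch's angle relative to the lever, rad: 0 released, pawl fully in a notch; 0.20 pad pressed to its stop (16 mm closer to the lever). The pawl is clear of the teeth from about 0.13. Sprung: about 5 N at the pad to start it, 9 N at the stop; springs back when let go.
- latch_pivot (a point): Pivot of the latch, a one-piece steel rocker on the lever's upper side with the pawl at its inner end and the thumb pad at its outer: 74 mm out from the stem axis along the lever, 28 mm above the lever's centre line; its axis is parallel to the stem.
- thumb_pad (a point): Middle of the upper face of the latch's ribbed steel thumb pad, 60 mm long (along the lever), 28 mm wide, standing over the lever: 155 mm out from the stem axis and 38.5 mm above the lever's centre line when released. Its axes: z outward along the lever, +x into the pad, the way it is pressed (in the lever's plane of swing; straight down when the lever is level).
- amber_bottle: Bystander: brown glass bottle with black cap, 62 mm across, 150 mm tall; origin at the centre of its underside.
- sample_bottle: Bystander: clear glass jar with blue cap, 66 mm across, 140 mm tall; origin at the centre of its underside.
- flask: Bystander: clear conical flask, 82 mm across the foot, 128 mm tall; origin at the centre of its underside.

How it is judged:
On the way, in this order (a step that is already met when the one before it is completed fails the run):
1. the thumb latch is pressed, the pawl is clear of the teeth (value of joint latch above 0.13 rad), for 0.05 s.
2. the lever is pushed down level (value of joint lever above 1.52 rad), for 0.1 s.
At the end, for the whole second after the job is handed in: The lever is level (joint within 0.04 rad of 1.571) and at rest, and the latch is released with its pawl locked in the last notch (latch below 0.03 rad) (value of joint lever above 1.53 rad and value of joint latch below 0.03 rad and velocity of joint lever between -0.05 and 0.05 rad/s); the robot touches nothing.
It fails at once if the lever was lifted towards shut (value of joint lever below 0.58 rad).
It fails at once if the latch and the lever were pinched together: fingers press on the thumb pad and on the lever bar at once, over 2 N each (contact force between the fingers and lever_c0 above 2 N and contact force between the fingers and latch_c1 above 2 N).
It fails at once if the brown bottle was moved, lifted or tipped (distance of amber_bottle from where it was at the start of the episode above 0.02 m or angle between amber_bottle's own z axis and vertical above 0.25 rad).
It fails at once if the jar was moved, lifted or tipped (distance of sample_bottle from where it was at the start of the episode above 0.02 m or angle between sample_bottle's own z axis and vertical above 0.25 rad).
It fails at once if the flask was moved, lifted or tipped (distance of flask from where it was at the start of the episode above 0.02 m or angle between flask's own z axis and vertical above 0.25 rad).
It also fails if it takes over 38 s, if anything falls off the work surface, if the arm or the gripper's body presses on something with over 40 N, if the wrist force passes 120 N, or if a joint passes its speed limit or range.

## Working session

There is one attempt and no reset: what is moved stays moved. The work goes in short steps, Python scripts to look and compute and a tool call to move; the robot and the scene stay as the last step left them, time stands still between calls to the robot, and variables do not carry over. Pictures are saved under pics/ and viewed, and the job is handed in when it is done.

Besides the shell and the picture viewer there is one more tool, called by a JSON object that holds its "fn" and its "kwargs", one argument or row to a line. jog_arm: Moves the arm, as the interface text tells. Its arguments: {"type":"object","properties":{"steps":{"type":"array","items":{"type":"object","properties":{"tx":{"type":"number","minimum":-1,"maximum":1},"ty":{"type":"number","minimum":-1,"maximum":1},"tz":{"type":"number","minimum":-1,"maximum":1},"twist":{"type":"number","minimum":-1,"maximum":1}}}},"jaw":{"type":"number"},"force":{"type":"number"}},"required":["steps"]}

```bash
mkdir -p pics; ls
cat > h.py <<'E'
import numpy as np, cv2
from rig import env, vision, job
def P(name):
    c=vision.camera_info(name); f=240/np.tan(np.radians(c['vfov'])/2)
    return f,c['cx'],c['cy'],np.array(c['camera_from_world'])
def proj(name,X):
    f,cx,cy,T=P(name); X=np.atleast_2d(X); p=(T[:3,:3]@X.T).T+T[:3,3]
    return np.c_[f*p[:,0]/p[:,2]+cx,f*p[:,1]/p[:,2]+cy]
E
python3 - <<'E'
from h import *
print(env.sense())
for n in('side','top'):
    print({k:(v if k!='camera_from_world' else np.round(v,4).tolist()) for k,v in vision.camera_info(n).items()})
    cv2.imwrite(f'pics/{n}0.png',vision.grab_frame(n)[:,:,::-1])
E
```

```text
pics
{'time_s': 0.0, 'joints': array([-1.27199987e+00,  3.14205104e-01, -4.80965077e-02,  1.21022708e+00,
        5.84034768e-06,  1.57080121e+00]), 'dq': array([-0.00063033,  0.00025617,  0.00029607, -0.00017561, -0.00025045,
        0.00188733]), 'tau': array([ 2.09174023e-04, -5.39587605e+01,  3.39751482e+01,  1.90110627e-02,
       -2.67664154e-04, -1.31244451e-05]), 'tcp_pos': array([ 0.17644718, -0.57284035,  0.23043949]), 'ee_rot': array([-8.56967086e-04,  9.88860819e-01,  1.48840618e-01, -1.26039547e-04]), 'contact_force': array([-0.54547933, -0.18193729, -1.19026798]), 'moment': array([ 0.01944933, -0.03767177, -0.01512017]), 'width': 1.0046729957523464}
{'vfov': 42.889726102356676, 'cx': 320.45762691642744, 'cy': 245.6186084287723, 'camera_from_world': [[0.8992, -0.4374, 0.0133, -0.5243], [-0.3207, -0.6793, -0.6601, 0.3333], [0.2978, 0.5893, -0.7511, 0.996], [0.0, 0.0, 0.0, 1.0]]}
{'vfov': 52.512233315301096, 'cx': 328.777959052819, 'cy': 239.7267379585184, 'camera_from_world': [[0.0264, -0.9996, -0.0052, -0.0079], [-0.9965, -0.0259, -0.079, 0.5808], [0.0789, 0.0073, -0.9969, 1.0007], [0.0, 0.0, 0.0, 1.0]]}
```

View pics/side0.png

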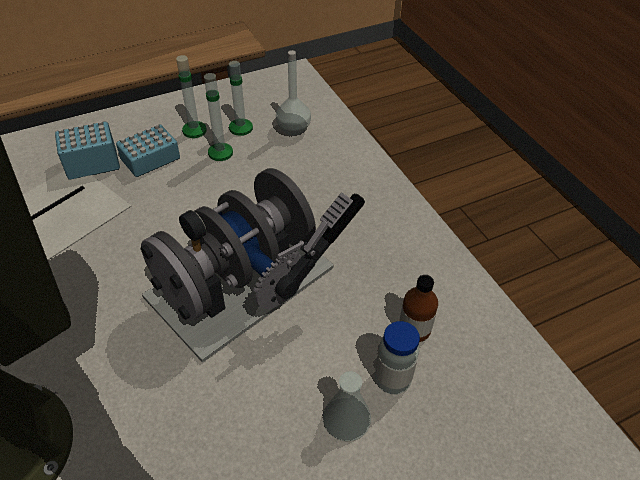

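View pics/top0.png

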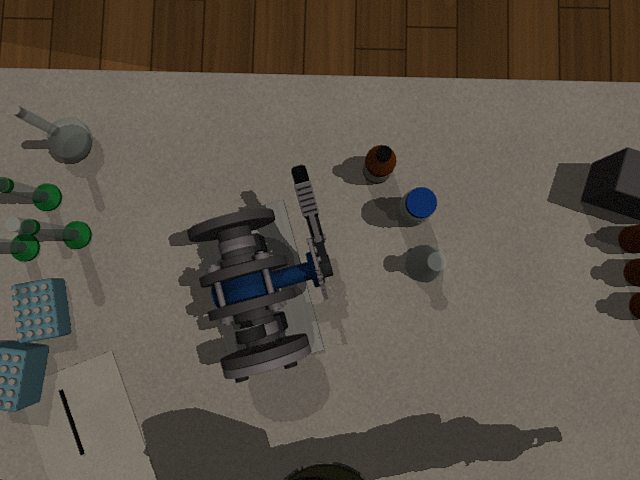

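Run:
```python
import cv2
s=cv2.imread('pics/side0.png');t=cv2.imread('pics/top0.png')
a=cv2.convertScaleAbs(s[180:365,130:380],alpha=1.8,beta=15);cv2.imwrite('pics/s1.png',cv2.resize(a,None,fx=3.2,fy=3.2,interpolation=cv2.INTER_CUBIC))
a=cv2.convertScaleAbs(t[150:390,180:345],alpha=1.8,beta=15);cv2.imwrite('pics/t1.png',cv2.resize(a,None,fx=2.5,fy=2.5,interpolation=cv2.INTER_CUBIC))
```

```text
(no output)
```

View pics/s1.png

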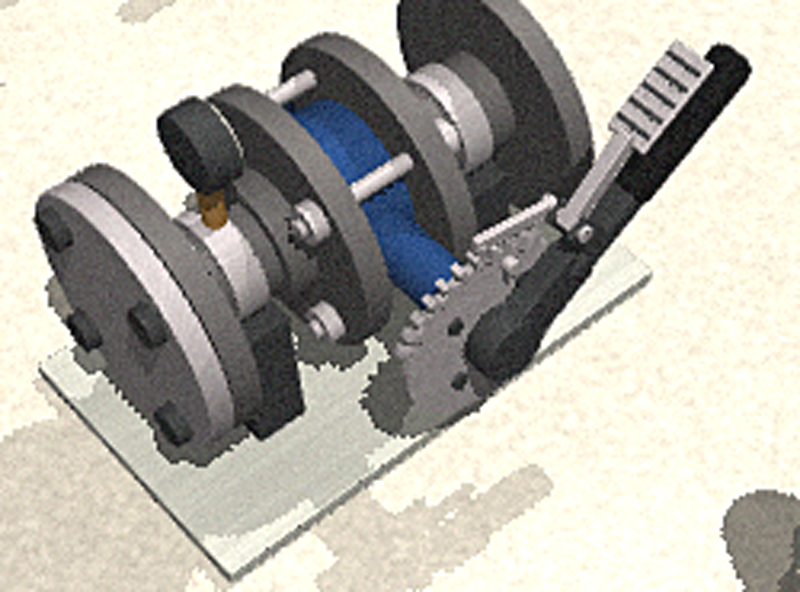

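View pics/t1.png

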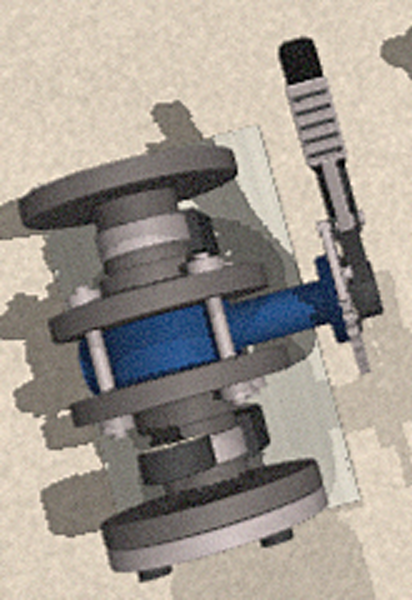

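```bash
cat >> h.py <<'E'
def W(v,X):
    x,y,th=v[:3]; c,s=np.cos(th),np.sin(th)
    return np.atleast_2d(X)@np.array([[c,-s,0],[s,c,0],[0,0,1]]).T+[x,y,0]
def L(a,out,up,y=-.15):
    return [np.sin(a)*out-np.cos(a)*up,y,.13+np.cos(a)*out+np.sin(a)*up]
E
python3 - <<'E'
from h import *
from scipy.optimize import least_squares
def pts(v):
    a=v[3]
    B=lambda sx,sy:[sx*.165,sy*.1,.012]
    Pd=lambda o,s:L(a,.155+o*.03,.0385,-.15+s*.014)
    S=[B(-1,-1),B(1,-1),B(-1,1),Pd(1,1),Pd(1,-1),Pd(-1,-1),Pd(-1,1)]
    T=[B(1,-1),B(-1,-1),Pd(1,1),Pd(1,-1),Pd(-1,-1),Pd(-1,1)]
    return W(v,S),W(v,T)
s=[(202.5,358.1),(333.8,264.4),(142.5,294.7),(342.5,192.5),(352.8,200.6),(331,226.9),(320.6,220)]
t=[(283.2,200.4),(323.2,350),(295.2,184.4),(310.4,182),(317.6,212.4),(302.4,215.6)]
def r(v):
    A,B=pts(v); return np.r_[(proj('side',A)-s).ravel(),(proj('top',B)-t).ravel()]
f=least_squares(r,[.5,.1,.3,1.],loss='soft_l1')
v=f.x;print(v,np.degrees(v[2:]));print(r(v).reshape(-1,2).round(1).tolist())
np.save('v.npy',v)
for a in (v[3],1.571): print(a,W(v,[L(a,.155,.0385),L(a,.2,0),L(a,0,0),L(a,.155,.0225)]).round(4))
E
```

```text
[0.47992499 0.15549945 0.29356818 1.02625862] [16.82021798 58.80028782]
[[-1.0, 1.4], [0.5, 0.1], [-1.0, -1.4], [-0.5, -0.5], [0.9, -0.0], [-0.1, 1.4], [-1.1, -0.7], [-0.1, -1.5], [0.5, -0.3], [-1.5, -0.2], [-0.2, -2.3], [1.3, -0.1], [0.5, 1.1]]
1.026258623509011 [[0.6311 0.0445 0.2432]
 [0.6871 0.0614 0.2336]
 [0.5233 0.0119 0.13  ]
 [0.6391 0.0469 0.2295]]
1.571 [[0.6717 0.0568 0.1685]
 [0.7148 0.0698 0.13  ]
 [0.5233 0.0119 0.13  ]
 [0.6717 0.0568 0.1525]]
```

```bash
cat >> h.py <<'E'
from scipy.spatial.transform import Rotation as R
v=np.load('v.npy')
def tcp(a,q,off,c=.159):
    """world TCP: flat 22mm tip over pad point c, face at lever a, latch q, gap off above face"""
    d=np.array([c-.074,.0105]); 
    o,u=.074+np.cos(q)*d[0]+np.sin(q)*d[1], .028-np.sin(q)*d[0]+np.cos(q)*d[1]
    p=np.array(L(a,o,u)); sl=np.pi/2-a-q
    p[2]+=.011*abs(np.tan(sl))
    p+=off*np.array([-np.sin(sl),0,np.cos(sl)])
    return W(v,p)[0]
def jog(p):
    s=env.sense(); w=s['ee_rot']; r=R.from_quat([w[1],w[2],w[3],w[0]])
    return (r.inv().apply(np.array(p)-s['tcp_pos'])/.4).round(4)
E
python3 - <<'E'
from h import *
print(jog(tcp(1.047,0,.02)),tcp(1.047,0,.02), proj('side',tcp(1.047,0,0)),proj('top',tcp(1.047,0,0)))
E
```

```text
[ 1.5301 -1.1408 -0.0883] [0.62711417 0.04329096 0.26653766] [[339.10052963 205.86783678]] [[305.41283693 194.5238786 ]]
```

{"fn": "jog_arm", "kwargs": {
  "steps": [
    {"tz": -0.15},
    {"tz": -0.25, "tx": 0.05, "ty": -0.04},
    {"tx": 0.8, "ty": -0.6, "tz": -0.25},
    {"tx": 0.8, "ty": -0.6, "tz": -0.25},
    {"tx": 0.8, "ty": -0.6, "tz": -0.25},
    {"tx": 0.8, "ty": -0.6, "tz": -0.25},
    {"tx": 0.8, "ty": -0.6, "tz": -0.25},
    {"tx": 0.8, "ty": -0.6, "tz": -0.25},
    {"tx": 0.8, "ty": -0.6, "tz": -0.25},
    {"tx": 0.8, "ty": -0.6, "tz": -0.25}
  ],
  "jaw": -1,
  "force": 40
}}

```text
$.steps[0]: bad value
```

Run:
```python
from h import *
print(env.sense()['tcp_pos'],jog(tcp(1.047,0,.02)))
```

```text
[ 0.1764802  -0.57292507  0.23053189] [ 1.5301 -1.1408 -0.0883]
```

{"fn": "jog_arm", "kwargs": {
  "steps": [
    {"tx": 0, "ty": 0, "tz": -0.15, "twist": 0},
    {"tx": 0.05, "ty": -0.04, "tz": -0.25, "twist": 0},
    {"tx": 0.8, "ty": -0.6, "tz": -0.25, "twist": 0},
    {"tx": 0.8, "ty": -0.6, "tz": -0.25, "twist": 0},
    {"tx": 0.8, "ty": -0.6, "tz": -0.25, "twist": 0},
    {"tx": 0.8, "ty": -0.6, "tz": -0.25, "twist": 0},
    {"tx": 0.8, "ty": -0.6, "tz": -0.25, "twist": 0},
    {"tx": 0.8, "ty": -0.6, "tz": -0.25, "twist": 0},
    {"tx": 0.8, "ty": -0.6, "tz": -0.25, "twist": 0},
    {"tx": 0.8, "ty": -0.6, "tz": -0.25, "twist": 0}
  ],
  "jaw": -1,
  "force": 40
}}

```text
time_s: 1.35
tcp_pos: [0.4115, -0.2499, 0.331]
ee_rot: [0.0, 0.989, 0.149, -0.0]
contact_force: [-0.0, -0.4, 0.5]
width: 0.003
```

Run:
```python
from h import *
s=env.sense();print(s['tcp_pos'],s['time_s'],s['ee_rot'],s['width'],jog(tcp(1.047,0,.02)))
```

```text
[ 0.41154919 -0.24986009  0.33104279] 1.35 [ 2.34938154e-05  9.88794735e-01  1.49280857e-01 -4.45187701e-04] 0.002769399640976207 [ 0.7314 -0.5411  0.1607]
```

{"fn": "jog_arm", "kwargs": {
  "steps": [
    {"tx": 0.731, "ty": -0.541, "tz": 0, "twist": 0},
    {"tx": 0.731, "ty": -0.541, "tz": 0, "twist": 0},
    {"tx": 0.731, "ty": -0.541, "tz": 0, "twist": 0},
    {"tx": 0.731, "ty": -0.541, "tz": 0, "twist": 0},
    {"tx": 0.731, "ty": -0.541, "tz": 0, "twist": 0},
    {"tx": 0.731, "ty": -0.541, "tz": 0, "twist": 0},
    {"tx": 0.731, "ty": -0.541, "tz": 0, "twist": 0},
    {"tx": 0.731, "ty": -0.541, "tz": 0.1, "twist": 0},
    {"tx": 0.731, "ty": -0.541, "tz": 0.16, "twist": 0},
    {"tx": 0.731, "ty": -0.541, "tz": 0.16, "twist": 0}
  ]
}}

```text
time_s: 2.6
tcp_pos: [0.6257, 0.0403, 0.2653]
ee_rot: [0.0, 0.989, 0.147, -0.002]
contact_force: [0.0, -0.2, 0.7]
width: -0.001
```

Run:
```python
from h import *
s=env.sense();print(s['tcp_pos'],s['time_s'],s['ee_rot'],s['contact_force'],jog(tcp(1.047,0,.02)))
a=vision.grab_frame('side')[:,:,::-1][120:320,220:420];b=vision.grab_frame('top')[:,:,::-1][100:300,220:420]
cv2.imwrite('pics/h1.png',cv2.resize(cv2.convertScaleAbs(np.hstack([a,b]),alpha=1.8,beta=15),None,fx=2,fy=2,interpolation=cv2.INTER_CUBIC))
for n in 'side','top': print(proj(n,s['tcp_pos']))
```

```text
[0.625742   0.04032833 0.26533815] 2.6 [ 6.30193756e-05  9.89094764e-01  1.47263348e-01 -2.24749678e-03] [ 0.02618927 -0.23994998  0.6875842 ] [ 0.0054 -0.0061 -0.003 ]
[[335.16004218 203.21309368]]
[[308.30238939 199.60718373]]
```

View pics/h1.png

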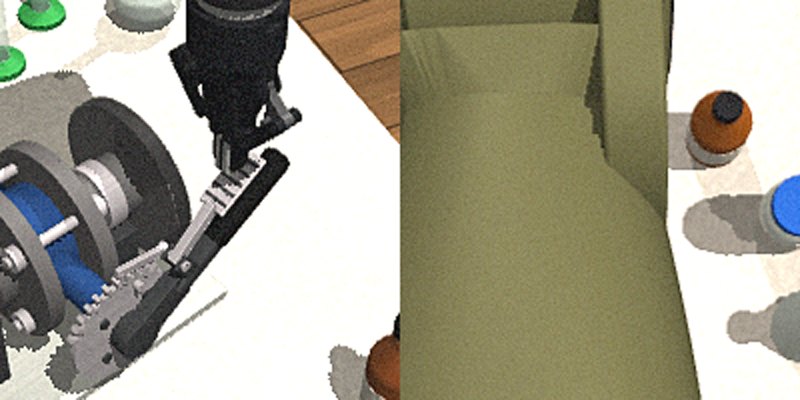

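Run:
```python
from h import *
for a,q,o in [(1.047,0,.0),(1.047,.1,0),(1.047,.2,0),(1.047,.2,-.003)]+[(x,.2,-.003) for x in np.linspace(1.1,1.571,7)]: print(round(a,2),q,o,jog(tcp(a,q,o)).round(3),tcp(a,q,o).round(4))
```

```text
1.05 0 0.0 [ 0.026 -0.005  0.048] [0.6367 0.0462 0.2492]
1.05 0.1 0 [ 0.038 -0.005  0.069] [0.6413 0.0476 0.2407]
1.05 0.2 0 [ 0.048 -0.005  0.091] [0.6452 0.0488 0.2319]
1.05 0.2 -0.003 [ 0.05  -0.005  0.098] [0.6461 0.049  0.2291]
1.1 0.2 -0.003 [ 0.062 -0.005  0.117] [0.6508 0.0504 0.2215]
1.18 0.2 -0.003 [ 0.079 -0.005  0.146] [0.657  0.0523 0.2099]
1.26 0.2 -0.003 [ 0.093 -0.005  0.176] [0.6625 0.054  0.1978]
1.34 0.2 -0.003 [ 0.105 -0.005  0.207] [0.667  0.0554 0.1854]
1.41 0.2 -0.003 [ 0.114 -0.005  0.237] [0.6707 0.0565 0.1735]
1.49 0.2 -0.003 [ 0.122 -0.005  0.265] [0.6735 0.0573 0.1622]
1.57 0.2 -0.003 [ 0.126 -0.005  0.294] [0.6753 0.0579 0.1507]
```

{"fn": "jog_arm", "kwargs": {
  "steps": [
    {"tx": 0.013, "ty": -0.005, "tz": 0.024, "twist": 0},
    {"tx": 0.026, "ty": -0.005, "tz": 0.048, "twist": 0},
    {"tx": 0.032, "ty": -0.005, "tz": 0.058, "twist": 0},
    {"tx": 0.038, "ty": -0.005, "tz": 0.069, "twist": 0},
    {"tx": 0.043, "ty": -0.005, "tz": 0.08, "twist": 0},
    {"tx": 0.043, "ty": -0.005, "tz": 0.08, "twist": 0}
  ]
}}

```text
time_s: 3.45
tcp_pos: [0.6448, 0.0502, 0.2364]
ee_rot: [0.0, 0.989, 0.149, 0.001]
contact_force: [0.2, 0.1, 8.4]
width: 0.0
```

```bash
cat > st.py <<'E'
from h import *
import sys
s=env.sense();print(s['tcp_pos'].round(4),s['time_s'],s['contact_force'].round(1))
a=vision.grab_frame('side')[:,:,::-1][150:320,250:420]
cv2.imwrite(f'pics/{sys.argv[1]}.png',cv2.resize(cv2.convertScaleAbs(a,alpha=1.8,beta=15),None,fx=3.5,fy=3.5,interpolation=cv2.INTER_CUBIC))
for a,q,o in [(1.047,.2,-.003)]+[(x,.2,-.003) for x in np.linspace(1.1,1.571,7)]: print(round(a,2),q,o,jog(tcp(a,q,o)).round(3),tcp(a,q,o).round(4))
E
python3 st.py p1
```

```text
[0.6448 0.0502 0.2364] 3.45 [0.2 0.1 8.4]
1.05 0.2 -0.003 [0.002 0.004 0.018] [0.6461 0.049  0.2291]
1.1 0.2 -0.003 [0.015 0.004 0.038] [0.6508 0.0504 0.2215]
1.18 0.2 -0.003 [0.031 0.004 0.067] [0.657  0.0523 0.2099]
1.26 0.2 -0.003 [0.045 0.004 0.097] [0.6625 0.054  0.1978]
1.34 0.2 -0.003 [0.057 0.004 0.128] [0.667  0.0554 0.1854]
1.41 0.2 -0.003 [0.066 0.004 0.158] [0.6707 0.0565 0.1735]
1.49 0.2 -0.003 [0.073 0.004 0.186] [0.6735 0.0573 0.1622]
1.57 0.2 -0.003 [0.078 0.004 0.215] [0.6753 0.0579 0.1507]
```

View pics/p1.png

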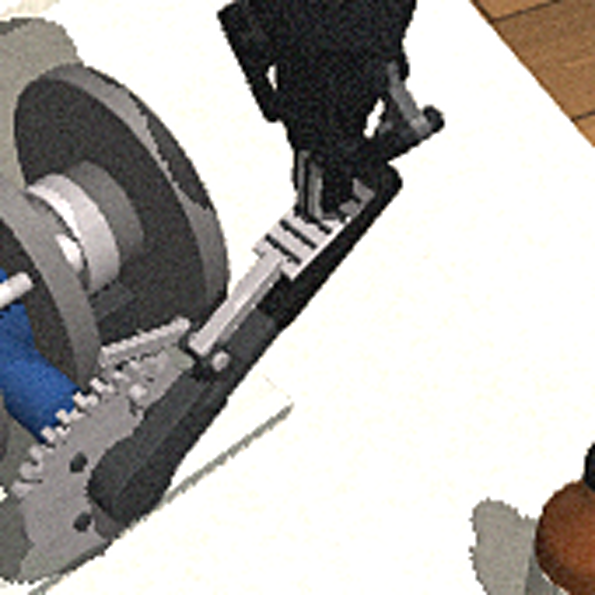

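{"fn": "jog_arm", "kwargs": {
  "steps": [
    {"tx": 0.002, "ty": 0.003, "tz": 0.009, "twist": 0},
    {"tx": 0.002, "ty": 0.003, "tz": 0.018, "twist": 0},
    {"tx": 0.002, "ty": 0.003, "tz": 0.022, "twist": 0},
    {"tx": 0.004, "ty": 0.003, "tz": 0.026, "twist": 0},
    {"tx": 0.004, "ty": 0.003, "tz": 0.026, "twist": 0}
  ]
}}

```text
time_s: 4.12
tcp_pos: [0.6494, 0.0514, 0.2291]
ee_rot: [-0.001, 0.989, 0.149, 0.005]
contact_force: [4.1, 3.7, 14.9]
width: 0.003
```

```bash
python3 st.py p2
```

```text
[0.6494 0.0514 0.2291] 4.125 [ 4.1  3.7 14.9]
1.05 0.2 -0.003 [-0.01   0.003 -0.   ] [0.6461 0.049  0.2291]
1.1 0.2 -0.003 [0.002 0.003 0.019] [0.6508 0.0504 0.2215]
1.18 0.2 -0.003 [0.018 0.003 0.048] [0.657  0.0523 0.2099]
1.26 0.2 -0.003 [0.032 0.003 0.079] [0.6625 0.054  0.1978]
1.34 0.2 -0.003 [0.044 0.004 0.11 ] [0.667  0.0554 0.1854]
1.41 0.2 -0.003 [0.053 0.004 0.14 ] [0.6707 0.0565 0.1735]
1.49 0.2 -0.003 [0.06  0.004 0.168] [0.6735 0.0573 0.1622]
1.57 0.2 -0.003 [0.065 0.004 0.197] [0.6753 0.0579 0.1507]
```

View pics/p2.png

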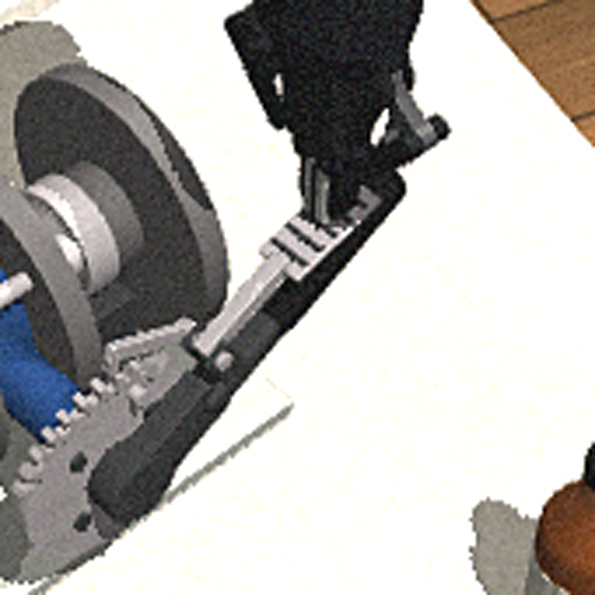

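{"fn": "jog_arm", "kwargs": {
  "steps": [
    {"tx": 0.001, "ty": 0.001, "tz": 0.01, "twist": 0},
    {"tx": 0.002, "ty": 0.002, "tz": 0.019, "twist": 0},
    {"tx": 0.01, "ty": 0.002, "tz": 0.034, "twist": 0},
    {"tx": 0.018, "ty": 0.002, "tz": 0.048, "twist": 0},
    {"tx": 0.025, "ty": 0.002, "tz": 0.064, "twist": 0},
    {"tx": 0.032, "ty": 0.002, "tz": 0.079, "twist": 0}
  ]
}}

```text
time_s: 4.92
tcp_pos: [0.6636, 0.0548, 0.1983]
ee_rot: [-0.001, 0.989, 0.15, 0.007]
contact_force: [6.0, 5.0, 16.9]
width: 0.001
```

```bash
python3 st.py p3
```

```text
[0.6636 0.0548 0.1983] 4.925 [ 6.   5.  16.9]
1.05 0.2 -0.003 [-0.045  0.001 -0.08 ] [0.6461 0.049  0.2291]
1.1 0.2 -0.003 [-0.033  0.001 -0.061] [0.6508 0.0504 0.2215]
1.18 0.2 -0.003 [-0.017  0.001 -0.032] [0.657  0.0523 0.2099]
1.26 0.2 -0.003 [-0.003  0.001 -0.001] [0.6625 0.054  0.1978]
1.34 0.2 -0.003 [0.008 0.001 0.03 ] [0.667  0.0554 0.1854]
1.41 0.2 -0.003 [0.017 0.001 0.06 ] [0.6707 0.0565 0.1735]
1.49 0.2 -0.003 [0.024 0.001 0.088] [0.6735 0.0573 0.1622]
1.57 0.2 -0.003 [0.029 0.001 0.117] [0.6753 0.0579 0.1507]
```

View pics/p3.png

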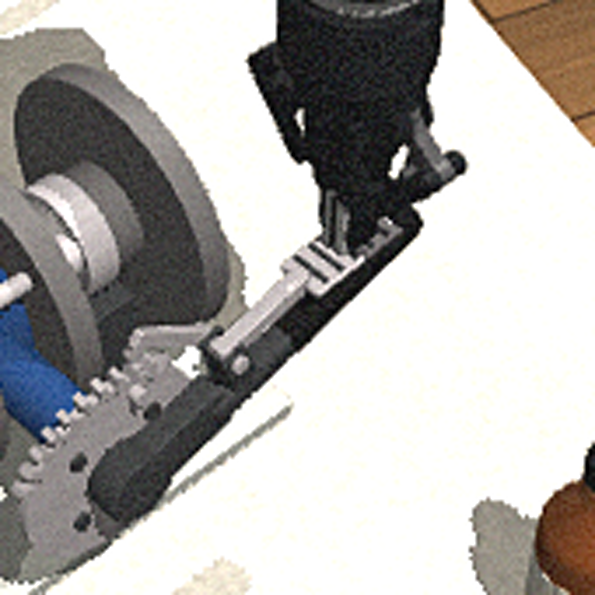

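{"fn": "jog_arm", "kwargs": {
  "steps": [
    {"tx": 0.004, "ty": 0.001, "tz": 0.015, "twist": 0},
    {"tx": 0.008, "ty": 0.001, "tz": 0.03, "twist": 0},
    {"tx": 0.012, "ty": 0.001, "tz": 0.045, "twist": 0},
    {"tx": 0.016, "ty": 0.001, "tz": 0.06, "twist": 0},
    {"tx": 0.019, "ty": 0.001, "tz": 0.074, "twist": 0},
    {"tx": 0.022, "ty": 0.001, "tz": 0.088, "twist": 0},
    {"tx": 0.025, "ty": 0.001, "tz": 0.1, "twist": 0}
  ]
}}

```text
time_s: 5.85
tcp_pos: [0.6751, 0.0582, 0.1588]
ee_rot: [-0.002, 0.989, 0.15, 0.009]
contact_force: [10.2, 6.7, 15.6]
width: 0.003
```

```bash
python3 st.py p4
```

```text
[0.6751 0.0582 0.1588] 5.85 [10.2  6.7 15.6]
1.05 0.2 -0.003 [-0.073  0.    -0.179] [0.6461 0.049  0.2291]
1.1 0.2 -0.003 [-0.061  0.    -0.16 ] [0.6508 0.0504 0.2215]
1.18 0.2 -0.003 [-0.045  0.    -0.13 ] [0.657  0.0523 0.2099]
1.26 0.2 -0.003 [-0.032  0.001 -0.1  ] [0.6625 0.054  0.1978]
1.34 0.2 -0.003 [-0.02   0.001 -0.068] [0.667  0.0554 0.1854]
1.41 0.2 -0.003 [-0.011  0.001 -0.039] [0.6707 0.0565 0.1735]
1.49 0.2 -0.003 [-0.004  0.001 -0.01 ] [0.6735 0.0573 0.1622]
1.57 0.2 -0.003 [-0.     0.001  0.019] [0.6753 0.0579 0.1507]
```

View pics/p4.png

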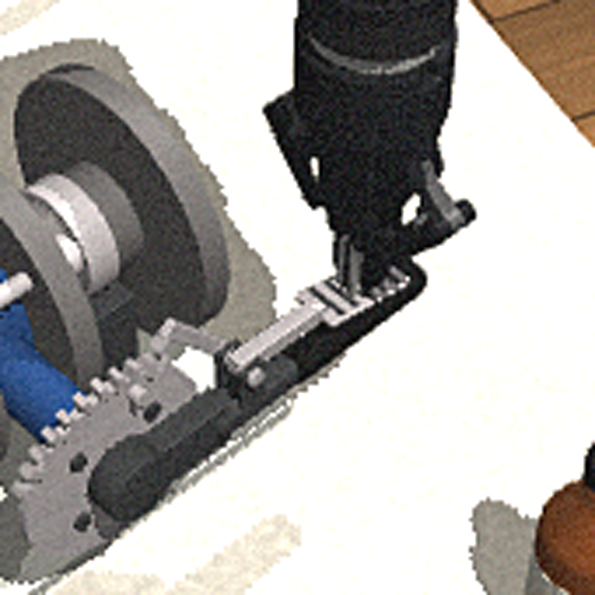

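{"fn": "jog_arm", "kwargs": {
  "steps": [
    {"tx": 0.003, "ty": 0, "tz": 0.008, "twist": 0},
    {"tx": 0.005, "ty": 0, "tz": 0.016, "twist": 0},
    {"tx": 0.006, "ty": 0, "tz": 0.022, "twist": 0},
    {"tx": 0.006, "ty": 0, "tz": 0.022, "twist": 0}
  ]
}}

```text
time_s: 6.4
tcp_pos: [0.6764, 0.0585, 0.1519]
ee_rot: [-0.001, 0.989, 0.15, 0.008]
contact_force: [3.0, 5.2, 25.8]
width: 0.001
```

```bash
python3 st.py p5
```

```text
[0.6764 0.0585 0.1519] 6.4 [ 3.   5.2 25.8]
1.05 0.2 -0.003 [-0.076  0.    -0.194] [0.6461 0.049  0.2291]
1.1 0.2 -0.003 [-0.064  0.    -0.175] [0.6508 0.0504 0.2215]
1.18 0.2 -0.003 [-0.048  0.    -0.146] [0.657  0.0523 0.2099]
1.26 0.2 -0.003 [-0.035  0.    -0.116] [0.6625 0.054  0.1978]
1.34 0.2 -0.003 [-0.023  0.001 -0.084] [0.667  0.0554 0.1854]
1.41 0.2 -0.003 [-0.014  0.001 -0.054] [0.6707 0.0565 0.1735]
1.49 0.2 -0.003 [-0.007  0.001 -0.026] [0.6735 0.0573 0.1622]
1.57 0.2 -0.003 [-0.003  0.001  0.003] [0.6753 0.0579 0.1507]
```

View pics/p5.png

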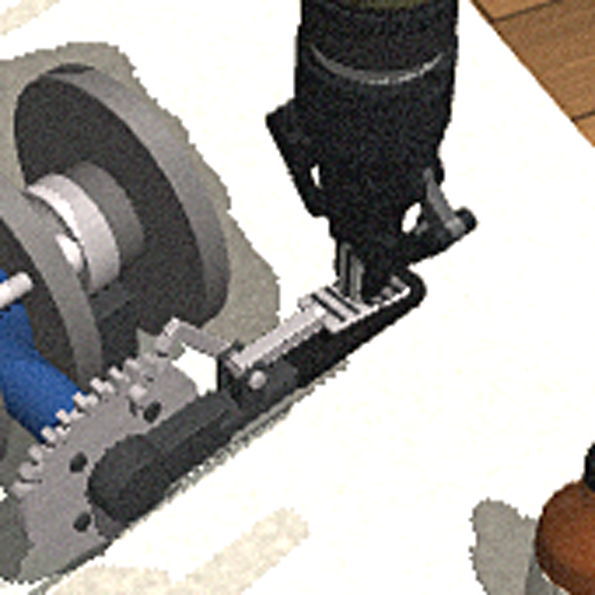

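{"fn": "jog_arm", "kwargs": {
  "steps": [
    {"tx": 0, "ty": 0, "tz": 0.005, "twist": 0},
    {"tx": 0, "ty": 0, "tz": 0.007, "twist": 0},
    {"tx": 0, "ty": 0, "tz": 0.007, "twist": 0}
  ]
}}

```text
time_s: 6.82
tcp_pos: [0.6765, 0.0585, 0.1515]
ee_rot: [-0.001, 0.989, 0.15, 0.009]
contact_force: [-1.9, 5.6, 40.2]
width: 0.001
```

The last 2.8 mm of commanded travel moved the tip only 0.4 mm and added 15 N, so the lever is on its stop. I'll release it straight up.

{"fn": "jog_arm", "kwargs": {
  "steps": [
    {"tx": 0, "ty": 0, "tz": -0.02, "twist": 0},
    {"tx": 0, "ty": 0, "tz": -0.05, "twist": 0},
    {"tx": 0, "ty": 0, "tz": -0.1, "twist": 0},
    {"tx": 0, "ty": 0, "tz": -0.25, "twist": 0},
    {"tx": 0, "ty": 0, "tz": -0.35, "twist": 0},
    {"tx": 0, "ty": 0, "tz": -0.35, "twist": 0}
  ]
}}

```text
time_s: 7.58
tcp_pos: [0.6718, 0.0561, 0.2856]
ee_rot: [0.0, 0.989, 0.149, 0.003]
contact_force: [0.4, -0.9, 0.3]
width: 0.001
```

```bash
python3 st.py p6
python3 - <<'E'
from h import *
for a in (1.396,1.571):
    X=W(v,[L(a,.155+o*.03,.0385,-.15+s*.014) for o,s in((1,1),(1,-1),(-1,-1),(-1,1))])
    print(((proj('side',X)-[250,150])*3.5).round().tolist())
E
```

```text
[0.6718 0.0561 0.2856] 7.575 [ 0.4 -0.9  0.3]
1.05 0.2 -0.003 [-0.064 -0.002  0.135] [0.6461 0.049  0.2291]
1.1 0.2 -0.003 [-0.052 -0.002  0.154] [0.6508 0.0504 0.2215]
1.18 0.2 -0.003 [-0.036 -0.002  0.183] [0.657  0.0523 0.2099]
1.26 0.2 -0.003 [-0.022 -0.002  0.213] [0.6625 0.054  0.1978]
1.34 0.2 -0.003 [-0.01  -0.002  0.244] [0.667  0.0554 0.1854]
1.41 0.2 -0.003 [-0.    -0.002  0.274] [0.6707 0.0565 0.1735]
1.49 0.2 -0.003 [ 0.007 -0.002  0.302] [0.6735 0.0573 0.1622]
1.57 0.2 -0.003 [ 0.012 -0.002  0.331] [0.6753 0.0579 0.1507]
[[370.0, 196.0], [409.0, 226.0], [324.0, 297.0], [285.0, 267.0]]
[[379.0, 230.0], [417.0, 259.0], [335.0, 317.0], [296.0, 287.0]]
```

View pics/p6.png

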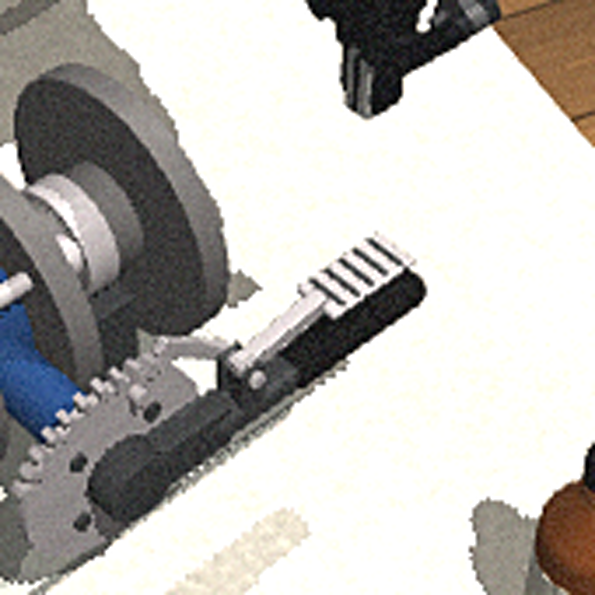

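The released pad's corners, at about (378,233), (416,261), (335,315) and (298,285) in the crop, match the prediction for a level lever with the latch released to within 2 to 3 enlarged pixels. The gripper is well clear, so I'm handing in.

{"fn": "jog_arm", "kwargs": {
  "steps": [
    {"tx": 0, "ty": 0, "tz": 0, "twist": 0},
    {"tx": 0, "ty": 0, "tz": 0, "twist": 0}
  ]
}}

```text
time_s: 7.88
tcp_pos: [0.6689, 0.0556, 0.2798]
ee_rot: [-0.0, 0.989, 0.149, -0.002]
contact_force: [0.9, 0.1, 0.6]
width: 0.002
```

Run:
```python
from h import *
print(env.sense()['contact_force'].round(1),job.close_job())
```

```text
the job is handed in; nothing more can be done
[0.9 0.1 0.6] None
```

The valve lever is fully open: it is level against its stop, with the latch sprung back. I handed the job in at about 7.9 s; no verdict is reported.

- **What I did:** I found the rig and the lever's starting angle (about 60° from upright) from both camera images. With the jaws shut I pressed the thumb pad, then followed the lever's arc down to the stop and lifted straight off.
- **At the stop:** the last 2.8 mm of commanded push moved the tip only about 0.4 mm, while the force rose from 26 to 40 N. That 40 N was a fingertip force, and the wrist limit is 120 N.
- **After letting go:** the pad's corners in the side image matched the prediction for a level lever and released latch to within about 1 camera pixel. The contact force was near zero, with the tool about 110 mm above the pad.
- **Not checked directly:** I judged the pawl's seating in the last notch only from the pad position and its look in the picture. I took no final picture of the jar and flask. The tool never came near them or the brown bottle at their height.

No check failed or disagreed.

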